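# Stand the lamp meter on the stand under the cabinet lamp

### The job

Pull the lamp meter (the white round head on a thin stem with a small foot) forward out of its spring clip and stand it upright in the middle of the platform of the adjustable stand, inside the ring mark. It is top-heavy and the platform is at a different height each time, so feel for the platform, set the meter down gently without dropping it or pressing hard, let go slowly and see that it stands still by itself. Never let it tip over, and leave the other things on the bench where they are.

Things in the scene. Friction and masses are not known exactly. Their poses are not given: they have to be found in the camera images.
- meter: the lamp meter, loose, 0.24 to 0.44 kg: round foot 22 mm across, 6 mm thick; round steel stem 16 mm across up to 131 mm; heavy cylindrical head 40 mm across from 131 to 195 mm, grasped from above; 10 mm dome on top. Origin: centre of the foot's underside, z up the stem. Centre of mass 150 mm up: it tips beyond 4 degrees, and rocks for several seconds if let go abruptly or from a few mm up
- holder: the meter's holder, fixed to the bench: a base plate 10 mm thick on which the meter's foot rests, reaching 35 mm in front of the clip's axis and 45 mm to each side, and a column 50 mm wide and 130 mm high whose front face is 39 mm behind the clip's axis. Origin on the bench straight below the clip's axis; x points from the clip towards the column, so the clip's mouth opens towards the holder's -x and the meter comes out that way; z up
- clip (a point): the middle of the sprung C-shaped clip that holds the meter's stem, 105 mm above the bench, on the stem's axis; the clip is 20 mm high (95 to 115 mm above the bench), 23 mm wide, and its two sprung jaws give way when the stem is pulled straight forward (holder's -x) with roughly 4 to 10 N; the stem is free after about 15 mm. The meter cannot be lifted out upwards: the foot is wider than the clip
- stand: the adjustable stand, fixed to the bench: a foot plate 120 x 120 mm, a telescopic column and a flat level square platform 110 x 110 mm with a thin ring mark 60 mm across in its middle. Origin on the bench straight below the platform's centre, z up. The platform's top is anywhere from 63 to 108 mm above the bench; its height is not reported and it does not move under the meter
- rack_a: bystander: loose open tube rack with two capped tubes, 122 x 84 mm, 112 mm high with tubes; origin at the centre of its underside
- rack_b: bystander: loose small square tube rack with one capped tube, 84 x 84 mm, 112 mm high with the tube; origin at the centre of its underside
- tip_box: bystander: loose plain grey lidded box with a white catch, 120 x 80 x 55 mm high; origin at the centre of its underside
- dishes: bystander: loose stack of three pale round dishes, 93 mm across, 42 mm high; origin at the centre of its underside
- jar: bystander: loose screw-cap jar, 64 mm across, 85 mm high; origin at the centre of its underside
- tube: bystander: loose capped tube standing on its skirt, 35 mm across, 113 mm high; origin at the centre of its underside
There are look-alikes about, which are no part of the job. There is more than one size of the meter; the job needs the larger.

How it is judged:
On the way, in this order (a step that is already met when the one before it is completed fails the run):
1. the meter is out of its clip, upright and off the holder (horizontal distance between meter and clip above 0.05 m and angle between meter's own z axis and vertical below 0.5 rad and contact force between meter and holder below 0.1 N), for 0.2 s.
2. the meter stands on the middle of the platform by itself, released and still (horizontal distance between meter and stand below 0.02 m and angle between meter's own z axis and vertical below 0.05 rad and contact force between meter and stand above 1 N and contact force between the fingers and meter below 0.1 N and linear speed of meter below 0.02 m/s and angular speed of meter below 0.15 rad/s), for 0.5 s.
At the end, for the whole second after the job is handed in: The meter stands upright (within 0.05 rad) on the platform, its foot's centre within 20 mm of the platform's centre, released and still (all of step 2); the robot touches nothing.
It fails at once if the meter was tipped over (more than 0.6 rad from upright) (angle between meter's own z axis and vertical above 0.6 rad).
It fails at once if the meter was dropped or pressed hard onto the stand (more than 30 N) (contact force between meter and stand above 30 N).
It fails at once if another thing on the bench was moved more than 30 mm (distance of any of rack_a, rack_b, tip_box, dishes, jar, tube from where it was at the start of the episode above 0.03 m).
It also fails if it takes over 58 s, if anything falls off the work surface, if the arm or the gripper's body presses on something with over 40 N, if the wrist force passes 120 N, or if a joint passes its speed limit or range.

### The arm

A 6-joint arm with a two-finger parallel gripper is mounted at the origin on the work surface. World frame = base frame: x ahead of the robot, y to its left, z up, the work surface at z = 0. Lengths are in m, angles in rad, forces in N, time in s.
With the tool pointing down it reaches from about 0.25 to 0.775 m from the base axis. Payload 4 kg.
Tool frame: the origin (TCP) lies between the finger pads; the fingertips stand 22 mm ahead of it and the grasp point (between the pads) lies 3 mm ahead of it (bot.nose_length is the distance from the TCP to the fingertips, in m); y points along the fingers, x is the direction in which the jaws open and shut, and the axes are right-handed (so a half turn about y gives the same grasp; the last joint's range is limited). The gripper opens to 85 mm and grips with 20 to 120 N. Pads are 22 mm wide; open, the fingers measure 114 mm over their backs; the gripper's body (76 mm by 85 mm) begins 54 mm behind the grasp point. The pads swing forward as they close: fully open they stand 13 mm farther back than shut.
Start: joints at [-1.442, 0.087, 1.371, -0, 1.684, -0.103], TCP at [0.126, -0.535, 0.253] pointing down, gripper open.
Joint ranges: [-3.1, 3.1], [-0.76, 2.03], [0.27, 2.55], [-1.08, 4.22], [0.17, 2.65], [-2.57, 2.57]. Speed limits (rad/s): [2.79, 2.79, 3.14, 3.14, 3.14, 3.14].

### API

Orientations are given as a unit quaternion [x, y, z, w].
In Python, from station import bot gives the robot as it stands. The module is installed in compiled form; this text tells all that it offers. Calls block until the motion is done:
- bot.move_to(position, orientation): joint-space move of the TCP to a pose.
- bot.servo_line(position, speed=0.15, rotation=None, until_force=None): straight line of the TCP; rotation=None keeps the orientation; speed is the mean speed in m/s. With until_force (N) it stops when the force on the tool has changed by that much, and returns True; else False.
- bot.set_joints(angles): joint-space move.
- bot.grip(opening, grasp_force=None): finger opening in m; grasp_force is the grip in N (None keeps the last); returns when the fingers have stopped.
- bot.pause(seconds).
- bot.inverse_kinematics(position, orientation): joint angles nearest the present ones, or None.
- bot.get_state(): the state.
- bot.get_image(name): name is "side" or "top"; returns a dict with "color" (480x640x3 uint8, blue, green, red), "depth" (480x640 float32, m along the optical axis (not along the pixel's ray), 0 where there is no reading), "camera_matrix" (3x3 intrinsics, pixels), "R" (3x3) and "t" (3): a world point X has camera coordinates R X + t. Camera axes: x right, y down, z forward; pixel columns grow to the right and rows downward; lengths in m; the calibration is good to about 2 mm. A picture is of the moment at which its call begins.
A pose or a line that the arm cannot do raises bot.Unreachable and nothing moves.
- bot.hand_in(): hands the job in, once; it reports no verdict.
The state is a dict: "time_s": time; "q": joint angles; "qvel": joint speeds; "joint_torque": joint torques, N m; "ee_pos": TCP position; "ee_rot": TCP orientation; "wrist_force": force on the tool from outside, world axes, zero at the start; "moment": the same for the moment, N m; "grip_width": finger opening in m.
Only numpy, scipy, OpenCV 4.12 (cv2) and the standard library are available. Lean on these libraries where they do the work, as an engineer would, in place of code of your own. Each camera call takes 0.05 s, during which the arm holds its last target. There are 200 camera calls.

## Working session

There is one attempt and no reset: what is moved stays moved. The work goes in short steps, each a Python script; the robot and the scene stay as the last script left them, time stands still between calls to the robot, and variables do not carry over. Pictures are saved under pics/ and viewed, about 8 in all and at most 12, crops included, and the job is handed in when it is done.

```bash
mkdir -p pics
cat > h.py <<'E'
import numpy as np, cv2
from station import bot
def cloud(im):
    K=im["camera_matrix"];d=im["depth"];v,u=np.mgrid[:480,:640]
    P=np.stack([(u-K[0,2])/K[0,0]*d,(v-K[1,2])/K[1,1]*d,d],-1)
    W=(P-im["t"])@im["R"]; W[d<=0]=np.nan
    return W
E
python3 - <<'E'
from h import *
import pickle
for n in ("top","side"):
    im=bot.get_image(n);cv2.imwrite(f"pics/{n}0.png",im["color"]);pickle.dump(im,open(n+"0.pkl","wb"))
    print(n,-im["R"].T@im["t"],im["R"][2])
s=bot.get_state();print(s["time_s"],s["ee_rot"],s["grip_width"],s["wrist_force"])
E
```

```text
top [ 3.43638685e-01 -1.08145168e-03  1.42216858e+00] [ 0.16338515  0.02267319 -0.98630179]
side [ 0.3342394  -0.95089373  1.19372497] [ 0.1480381   0.64149021 -0.75271178]
0.1 [-0.55396829  0.43935119 -0.43830377  0.55495898] 0.0855679348303661 [-0.24554702 -0.05951111 -0.85009313]
```

View pics/top0.png

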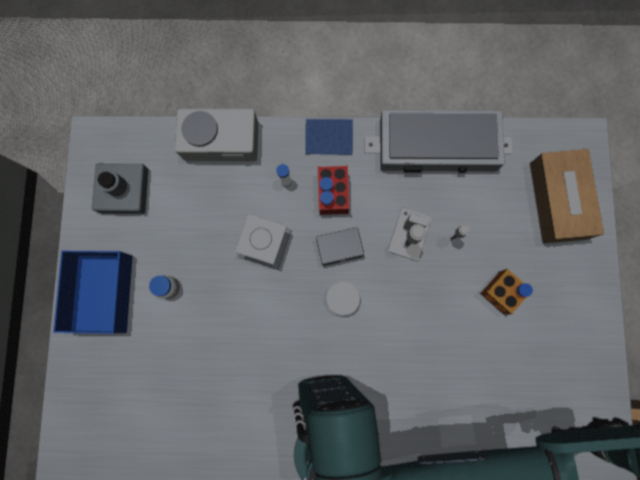

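View pics/side0.png

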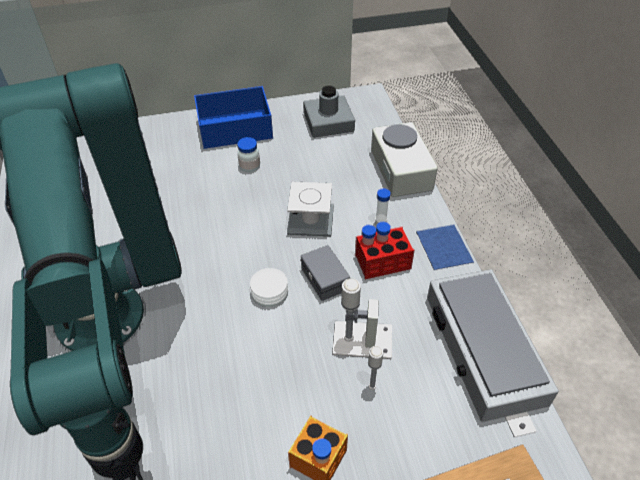

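The top view shows the larger meter in the holder at top (416,232) / side (350,290). A smaller free-standing look-alike is at top (461,232) / side (374,365). The stand platform is at top (261,238). The one in the clip with the bigger head fits the description. Next I measure all of them and confirm with a crop.

Run:
```python
from h import *
import pickle
T=pickle.load(open("top0.pkl","rb"));S=pickle.load(open("side0.pkl","rb"))
a=cv2.resize(T["color"][195:270,380:480],(600,450),interpolation=cv2.INTER_CUBIC)
b=cv2.resize(S["color"][270:400,320:410],(311,450),interpolation=cv2.INTER_CUBIC)
cv2.imwrite("pics/crop1.png",np.hstack([a[:,:480],b]))
WT,WS=cloud(T),cloud(S)
def rep(n,W,r,lo,hi):
    v0,v1,u0,u1=r;p=W[v0:v1,u0:u1].reshape(-1,3);p=p[(p[:,2]>lo)&(p[:,2]<hi)]
    if len(p)<5: print(n,len(p));return
    (c,sz,an)=cv2.minAreaRect((p[:,:2]*1000).astype(np.float32))
    print(n,len(p),"mean",p.mean(0).round(4),"min",p.min(0).round(3),"max",p.max(0).round(3),"rect",np.round(c,1),np.round(sz,1),round(an,1))
for n,W,r,r2 in (("T",WT,(195,270,380,445),(210,275,225,300)),("S",WS,(270,360,325,400),(175,240,280,340))):
    rep(n+" dome",W,r,.195,.25); rep(n+" head",W,r,.15,.20);rep(n+" col",W,r,.125,.138);rep(n+" base",W,r,.005,.014)
    for lo in np.arange(.05,.12,.01): rep(n+f" plat{lo:.2f}",W,r2,lo,lo+.01)
rep("T small",WT,(215,255,445,480),.1,.25)
for n,r in (("dish",(275,325,320,370)),("box",(222,275,310,370)),("rackb",(260,320,475,540)),("racka",(160,218,310,355)),("tube",(155,195,270,300))): rep(n,WT,r,.02,.2)
```

```text
T dome 212 mean [ 0.5673 -0.2007  0.2086] min [ 0.549 -0.222  0.196] max [ 0.588 -0.182  0.22 ] rect [ 568.5 -201.8] [38.2 38.9] 5.5
T head 74 mean [ 0.5581 -0.1923  0.1754] min [ 0.549 -0.214  0.151] max [ 0.586 -0.182  0.2  ] rect [ 564.1 -195.3] [37.8 24. ] 27.6
T col 157 mean [ 0.616  -0.2177  0.1301] min [ 0.6   -0.243  0.125] max [ 0.632 -0.191  0.138] rect [ 616.7 -217.3] [49.4 23.7] 73.3
T base 946 mean [ 0.5937 -0.2057  0.009 ] min [ 0.498 -0.313  0.005] max [ 0.712 -0.128  0.014] rect [ 605.2 -220.6] [183.5 215.3] 89.7
T plat0.05 0
T plat0.06 0
T plat0.07 0
T plat0.08 635 mean [0.5675 0.2    0.0881] min [0.501 0.135 0.082] max [0.637 0.268 0.09 ] rect [568.8 200.7] [110.9 110.8] 73.0
T plat0.09 1016 mean [0.5676 0.2004 0.0924] min [0.501 0.134 0.09 ] max [0.634 0.266 0.099] rect [567.7 200.4] [109.8 109.9] 73.2
T plat0.10 3
T plat0.11 0
S dome 279 mean [ 0.5648 -0.2096  0.2084] min [ 0.547 -0.226  0.195] max [ 0.586 -0.183  0.219] rect [ 566.8 -204.7] [41.9 37.8] 75.2
S head 293 mean [ 0.5644 -0.2295  0.1726] min [ 0.546 -0.343  0.15 ] max [ 0.592 -0.193  0.2  ] rect [ 578.
[... 805 characters left out ...]
max [ 0.602 -0.317  0.153] rect [ 587.9 -330.8] [27.6 28.4] 45.6
dish 911 mean [ 0.4139 -0.0222  0.0416] min [ 0.369 -0.068  0.021] max [0.459 0.023 0.051] rect [414.3 -22.7] [90.2 90.3] 1.0
box 1307 mean [ 0.5555 -0.013   0.054 ] min [ 0.506 -0.078  0.02 ] max [0.609 0.052 0.064] rect [558.2 -12.6] [ 83.7 120.3] 13.2
rackb 1309 mean [ 0.4347 -0.4575  0.0752] min [ 0.377 -0.508  0.02 ] max [ 0.495 -0.402  0.122] rect [ 436.6 -462.7] [86.9 87.6] 48.3
racka 1430 mean [0.7088 0.0064 0.0808] min [ 0.651 -0.037  0.021] max [0.781 0.051 0.123] rect [716.9   6.9] [127.9  83.9] 2.3
tube 221 mean [0.7484 0.143  0.0916] min [0.735 0.128 0.02 ] max [0.771 0.161 0.121] rect [752.9 144.5] [35.2 33. ] 3.3
```

View pics/crop1.png

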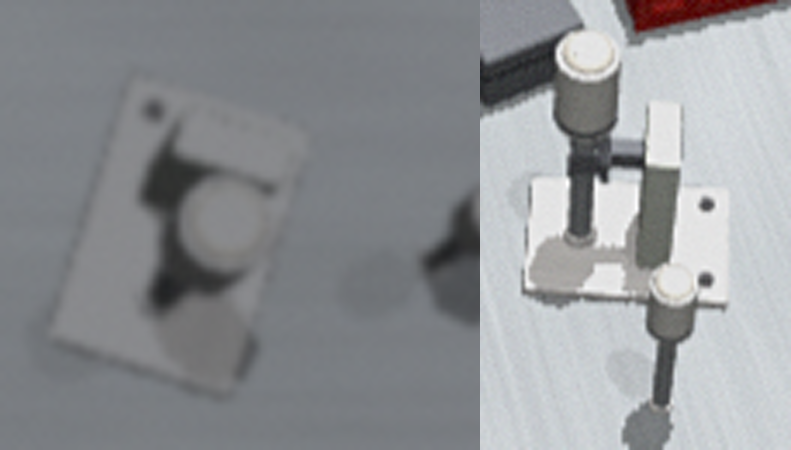

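Confirmed. The meter in the clip has a 40 mm head with its top near 0.215, against about 28 mm and 0.153 for the free one. The meter axis is at about (0.568,-0.202) and the column is along -17°, so I pull toward (-0.956, 0.292). The platform centre is at about (0.568,0.200) with its top near 0.091. I'll grip with the jaws along the pull direction, so the pads take the tilting moment.

```bash
cat >> h.py <<'E'
from scipy.spatial.transform import Rotation as R_
C=np.array([.568,-.202]);D=np.array([-np.cos(np.radians(17)),np.sin(np.radians(17))])
def quat(sgn):
    x=np.r_[sgn*D,0];z=np.array([0,0,-1.]);return R_.from_matrix(np.stack([x,np.cross(z,x),z],1)).as_quat()
def st(l):
    s=bot.get_state();print(l,round(s["time_s"],2),s["ee_pos"].round(4) if hasattr(s["ee_pos"],"round") else s["ee_pos"],"F",np.round(s["wrist_force"],2),"M",np.round(s["moment"],2),"w",round(s["grip_width"],4));return s
E
python3 - <<'E'
from h import *
q0=np.array(bot.get_state()["q"])
c=[(np.abs(np.array(j)-q0).max(),s,j) for s in(1,-1) if (j:=bot.inverse_kinematics(np.r_[C,.26],quat(s))) is not None]
d,s,j=min(c,key=lambda t:t[0]);print(s,np.round(j,2),[round(x[0],2) for x in c])
open("sgn","w").write(str(s))
bot.move_to(np.r_[C,.26],quat(s));st("above")
bot.servo_line(np.r_[C,.175],speed=.08,until_force=8) and print("CONTACT")
st("down")
bot.grip(.048,100);st("near")
bot.grip(.03,100);st("grip")
im=bot.get_image("side");cv2.imwrite("pics/grip.png",cv2.resize(im["color"][200:400,250:450],(600,600)))
E
```

```text
Traceback (most recent call last):
ValueError: min() iterable argument is empty
```

Run:
```python
from h import *
s=bot.get_state();print(R_.from_quat(s["ee_rot"]).as_matrix().round(3))
for z in (.175,.26):
  for yaw in range(-180,180,20):
    x=np.r_[np.cos(np.radians(yaw)),np.sin(np.radians(yaw)),0];zz=np.array([0,0,-1.])
    q=R_.from_matrix(np.stack([x,np.cross(zz,x),zz],1)).as_quat()
    print(z,yaw,[None if (j:=bot.inverse_kinematics(list(map(float,p)),list(map(float,q)))) is None else np.round(j,2).tolist() for p in ((*C,z),(.567,.2,z+.1))])
```

```text
[[ 0.23  -0.     0.973]
 [-0.973  0.002  0.23 ]
 [-0.002 -1.     0.   ]]
0.175 -180 [None, None]
0.175 -160 [None, None]
0.175 -140 [None, None]
0.175 -120 [None, None]
0.175 -100 [None, None]
0.175 -80 [None, None]
0.175 -60 [None, None]
0.175 -40 [None, None]
0.175 -20 [None, None]
0.175 0 [None, None]
0.175 20 [None, None]
0.175 40 [[-0.07, 0.18, 2.16, 4.12, 1.05, 0.93], None]
0.175 60 [[-0.35, 0.05, 2.31, 3.39, 0.81, 1.4], None]
0.175 80 [[-0.69, 0.05, 2.31, 2.47, 0.91, 2.03], None]
0.175 100 [[-0.91, 0.17, 2.17, 1.92, 1.23, 2.31], [0.32, -0.22, 2.26, 3.45, 0.49, 1.3]]
0.175 120 [[-0.98, 0.34, 1.94, 1.62, 1.52, 2.43], [-0.03, -0.22, 2.26, 2.21, 0.71, 2.37]]
0.175 140 [[-0.96, 0.51, 1.67, 1.42, 1.78, 2.51], None]
0.175 160 [None, None]
0.26 -180 [None, None]
0.26 -160 [None, None]
0.26 -140 [None, None]
0.26 -120 [None, None]
0.26 -100 [None, None]
0.26 -80 [None, None]
0.26 -60 [None, None]
0.26 -40 [None, None]
0.26 -20 [None, None]
0.26 0 [None, None]
0.26 20 [None, None]
0.26 40 [None, None]
0.26 60 [[-0.35, -0.18, 2.27, 3.49, 0.54, 1.27], None]
0.26 80 [[-0.69, -0.18, 2.27, 2.29, 0.71, 2.29], None]
0.26 100 [[-0.91, -0.03, 2.13, 1.83, 1.16, 2.55], [0.32, -0.37, 2.17, 3.7, 0.27, 1.02]]
0.26 120 [None, None]
0.26 140 [None, None]
0.26 160 [None, None]
```

The tool's y axis is the approach direction: y points down at the start. I'm correcting the frame to match.

```bash
cat >> h.py <<'E'
def quat(sgn):
    x=np.r_[sgn*D,0];y=np.array([0,0,-1.]);return R_.from_matrix(np.stack([x,y,np.cross(x,y)],1)).as_quat()
E
python3 - <<'E'
from h import *
q0=np.array(bot.get_state()["q"])
c=[(np.abs(np.array(j)-q0).max(),s,j) for s in(1,-1) if (j:=bot.inverse_kinematics(np.r_[C,.26],quat(s))) is not None]
for s in (1,-1): print(s,[bot.inverse_kinematics(p,quat(s)) is not None for p in (np.r_[C,.175],np.r_[C+.07*D,.3],[.567,.2,.33],[.567,.2,.25])])
d,s,j=min(c,key=lambda t:t[0]);print(s,np.round(j,2),[round(x[0],2) for x in c])
open("sgn","w").write(str(s))
bot.move_to(np.r_[C,.26],quat(s));st("above")
bot.servo_line(np.r_[C,.175],speed=.08,until_force=8) and print("CONTACT")
st("down")
bot.grip(.048,100);st("near")
bot.grip(.03,100);st("grip")
im=bot.get_image("side");cv2.imwrite("pics/grip.png",cv2.resize(im["color"][200:400,250:450],(600,600)))
E
```

```text
1 [False, False, False, False]
-1 [True, True, True, True]
-1 [-0.44  0.2   1.23 -0.    1.71 -0.14] [np.float64(1.01)]
above 2.09 [ 0.5676 -0.2031  0.26  ] F [ 0.06 -0.34  0.04] M [ 0.03  0.03 -0.  ] w 0.0854
down 3.31 [ 0.5684 -0.2022  0.1759] F [-0.44 -0.08  0.01] M [-0.01  0.03  0.04] w 0.0854
near 3.77 [ 0.568  -0.202   0.1751] F [-0.11  0.24  0.74] M [ 0.01  0.03 -0.04] w 0.048
grip 4.01 [ 0.5681 -0.2021  0.1754] F [-0.23 -0.42  1.98] M [-0.02  0.07 -0.07] w 0.0383
```

View pics/grip.png

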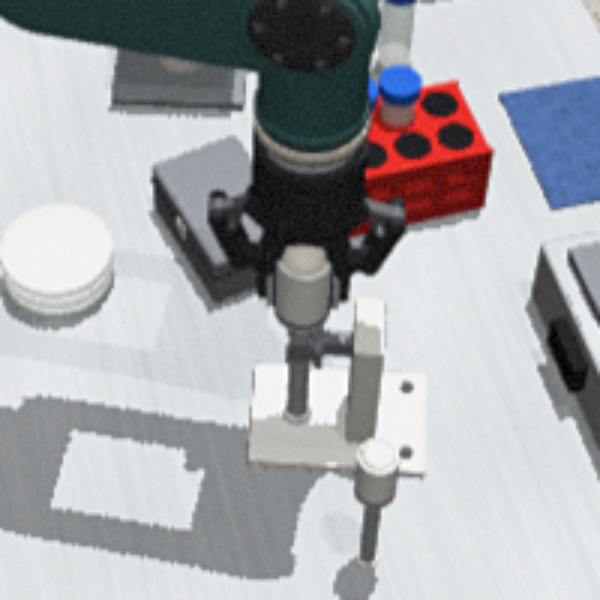

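The head (crop (303,285)) sits between the fingers and the stem is still in the clip at (300,345). The grip width of 38 mm fits the 40 mm head. Now I pull.

Run:
```python
from h import *
z=.1757
bot.servo_line(np.r_[C,z],speed=.02)
for d in (.006,.012,.02,.035):
    bot.servo_line(np.r_[C+d*D,z],speed=.03);st(d)
bot.servo_line(np.r_[C+.065*D,z+.006],speed=.06);st("out")
bot.servo_line(np.r_[C+.075*D,.29],speed=.1);bot.pause(.3);st("lift")
im=bot.get_image("side");W=cloud(im);cv2.imwrite("pics/out.png",cv2.resize(im["color"][160:400,200:440],(600,600),interpolation=cv2.INTER_CUBIC))
```

```text
0.006 4.66 [ 0.5621 -0.2001  0.1754] F [ 2.32 -0.19 -2.56] M [-0.17 -0.47  0.04] w 0.0378
0.012 5.01 [ 0.5554 -0.1981  0.1754] F [-1.    0.16 -0.79] M [0.11 0.22 0.05] w 0.0379
0.02 5.42 [ 0.5482 -0.1959  0.1754] F [-1.22  0.33 -3.02] M [ 0.08  0.16 -0.01] w 0.0379
0.035 6.08 [ 0.5345 -0.1918  0.1757] F [ 0.07 -0.4  -3.07] M [ 0.01 -0.01  0.04] w 0.0384
out 6.73 [ 0.5058 -0.183   0.182 ] F [ 0.12 -0.1  -2.95] M [ 0.03 -0.01  0.05] w 0.0385
lift 8.28 [ 0.4962 -0.18    0.2896] F [-1.06  0.3  -3.5 ] M [ 0.03 -0.04  0.06] w 0.0381
```

View pics/out.png

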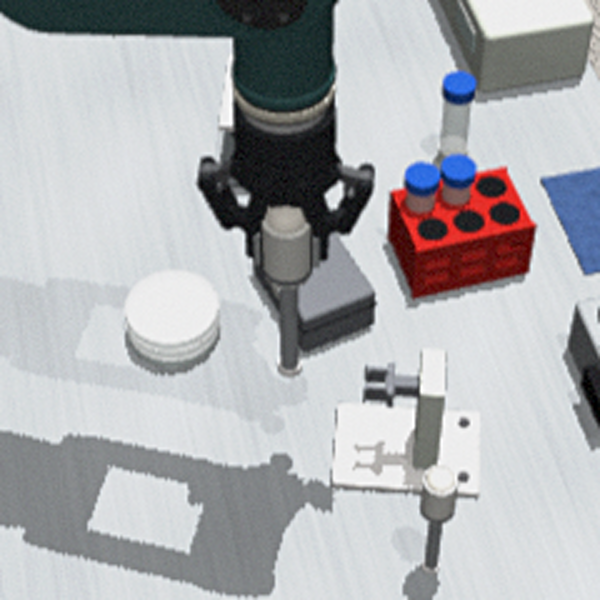

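The meter is out, hanging straight in the grip (head (287,250), foot (289,370)), with a weight of about 3 N. Next I carry it over the platform and measure tilt and position from the depth.

```bash
cat > tilt.py <<'E'
from h import *
def fitmeter(im,foot,xy):
    """stem/head axis points: surface x,y per height, corrected by radius along the view direction"""
    W=cloud(im).reshape(-1,3);cam=-im["R"].T@im["t"]
    v=np.r_[xy,foot+.1]-cam; h=v[:2]/np.linalg.norm(v[:2])
    out=[]
    for lo,hi,r in ((.015,.06,.008),(.06,.125,.008),(.14,.155,.02)):
        p=W[(np.hypot(*(W[:,:2]-xy).T)<.03)&(W[:,2]>foot+lo)&(W[:,2]<foot+hi)]
        if len(p)<8: print(lo,"few",len(p));continue
        # keep visible surface, perpendicular midrange + mean depth
        n=np.array([-h[1],h[0]]);a=(p[:,:2]-xy)@n;b=(p[:,:2]-xy)@h
        perp=(np.percentile(a,3)+np.percentile(a,97))/2; dep=np.median(b)+r*.85
        print(f"{lo}: n={len(p)} lateral {perp*1000:.1f} along-view {dep*1000:.1f} mm  z {p[:,2].mean():.3f}  width {np.ptp(a)*1000:.0f}", "xy",(xy+perp*n+dep*h).round(4))
E
python3 - <<'E'
from tilt import *
q=quat(-1)
bot.servo_line([.5,-.0,.32],speed=.2)
bot.servo_line([.567,.2,.30],speed=.15)
bot.servo_line([.567,.2,.275],speed=.06);bot.pause(.5)
s=st("over");print(R_.from_quat(s["ee_rot"]).as_matrix()[:,1].round(4))
for n in("side","top"):
    im=bot.get_image(n);print(n);fitmeter(im,s["ee_pos"][2]-.1655,np.array(s["ee_pos"][:2]))
    if n=="side":cv2.imwrite("pics/over.png",cv2.resize(im["color"][100:260,240:400],(600,600),interpolation=cv2.INTER_CUBIC))
E
```

```text
over 12.02 [0.567  0.2    0.2751] F [ 0.45  0.36 -3.34] M [0.05 0.03 0.  ] w 0.0383
[ 2.e-04  0.e+00 -1.e+00]
side
0.015: n=79 lateral 0.6 along-view -1.1 mm  z 0.147  width 14 xy [0.5663 0.199 ]
0.06: n=125 lateral 0.9 along-view -1.2 mm  z 0.200  width 16 xy [0.5659 0.1991]
0.14: n=93 lateral 1.8 along-view -0.1 mm  z 0.258  width 56 xy [0.5653 0.2002]
top
0.015 few 0
0.06 few 0
0.14 few 3
```

View pics/over.png

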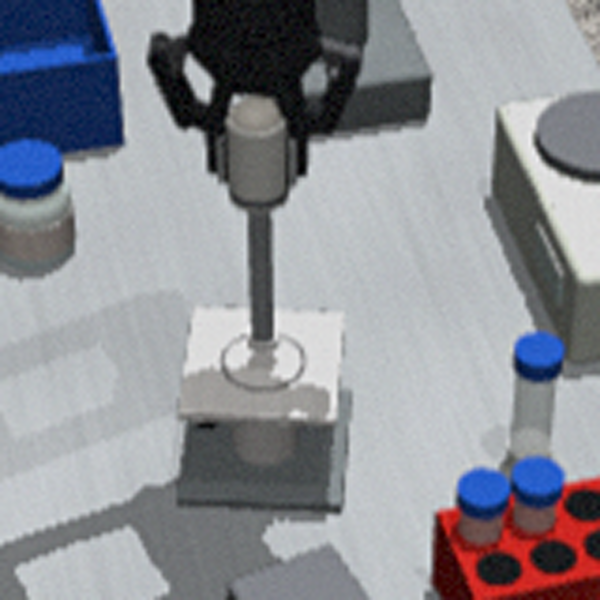

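The meter is upright within about 0.5° and centred over the ring (stem foot (262,342), ring (262,360), with the foot still about 18 mm up). The platform looked near 0.091, so I expect contact at a TCP height of about 0.257. I'll feel for it slowly.

Run:
```python
from tilt import *
F=[]
for _ in range(8): F.append(bot.get_state()["wrist_force"]); bot.pause(.04)
print("base",np.mean(F,0).round(2),np.std(F,0).round(2))
bot.servo_line([.567,.2,.264],speed=.02)
hit=bot.servo_line([.567,.2,.238],speed=.008,until_force=2.0);s=st(f"hit {hit}")
F=[]
for _ in range(8): F.append(bot.get_state()["wrist_force"]); bot.pause(.04)
print("after",np.mean(F,0).round(2)); st("")
```

```text
base [-0.17  0.38 -3.49] [0.34 0.56 0.55]
hit True 14.53 [0.567  0.2    0.2559] F [0.09 0.44 6.02] M [-0.03  0.   -0.04] w 0.0383
after [0.08 0.22 6.24]
 14.87 [0.567  0.2    0.2559] F [-0.22 -0.94  6.86] M [-0.01 -0.06 -0.05] w 0.0383
```

Contact at TCP 0.2559 puts the platform at about 0.090, which agrees with the camera. I ease off the press until it's light, then open slowly.

Run:
```python
from tilt import *
def fz():
    a=[]
    for _ in range(6): a.append(bot.get_state()["wrist_force"][2]); bot.pause(.03)
    return np.mean(a)
z=bot.get_state()["ee_pos"][2]
for _ in range(8):
    f=fz();print(round(z,5),round(f,2))
    if f<1: break
    z+=.0001; bot.servo_line([.567,.2,z],speed=.005)
w=bot.get_state()["grip_width"]
bot.grip(w-.004,20);bot.pause(.3);st("20N");w0=bot.get_state()["grip_width"]
for k in range(1,11):
    bot.grip(w0+.0003*k,20);bot.pause(.1)
    if k%2==0: st(k)
bot.pause(.5);s=st("loose")
im=bot.get_image("side");fitmeter(im,.0905,np.array([.567,.2]))
cv2.imwrite("pics/loose.png",cv2.resize(im["color"][100:260,240:400],(600,600),interpolation=cv2.INTER_CUBIC))
```

```text
0.25594 6.18
0.25604 1.88
0.25614 0.76
20N 16.98 [0.5669 0.2    0.256 ] F [ 2.8  -0.14 -0.34] M [-0.01 -0.76 -0.01] w 0.0384
2 17.62 [0.5666 0.2    0.2558] F [ 0.29 -0.75 -0.81] M [-0.05 -0.16  0.01] w 0.0393
4 18.25 [0.5668 0.2    0.2557] F [ 0.52  0.73 -3.89] M [-0.02  0.02  0.02] w 0.0395
6 18.88 [0.5672 0.2001 0.257 ] F [-0.82 -0.4  -0.21] M [-0.06  0.05 -0.02] w 0.0401
8 19.52 [0.567  0.2    0.2561] F [-0.37 -0.08  0.61] M [ 0.02  0.08 -0.05] w 0.041
10 20.15 [0.567  0.2    0.2561] F [-0.19 -0.63 -1.3 ] M [-0.03 -0.01 -0.03] w 0.0415
loose 20.65 [0.567  0.2    0.2561] F [ 0.21 -1.2   0.03] M [0.   0.01 0.04] w 0.0416
0.015: n=82 lateral 1.8 along-view -1.3 mm  z 0.128  width 16 xy [0.565  0.1991]
0.06: n=113 lateral 2.3 along-view -2.0 mm  z 0.182  width 14 xy [0.5643 0.1985]
0.14: n=91 lateral 0.7 along-view 0.8 mm  z 0.238  width 54 xy [0.5665 0.2009]
```

View pics/loose.png

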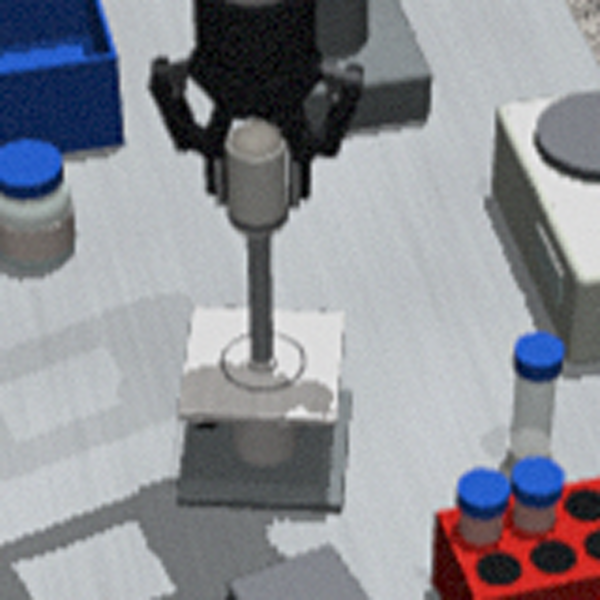

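The meter is standing in the ring (foot (262,365)) and the wrist no longer carries its weight. Tilt is below 1°. I continue opening slowly and check that it stays still before retreating upward.

Run:
```python
from tilt import *
bot.pause(1.0)
for w in np.arange(.0425,.0486,.001): bot.grip(w,20);bot.pause(.15)
st("48");bot.pause(1.5)
for w in (.055,.065,.075,.084): bot.grip(w,20)
st("open")
xy=np.array([.567,.2])
for i in range(2): fitmeter(bot.get_image("side"),.0905,xy);bot.pause(.5)
```

```text
48 24.27 [0.567  0.2    0.2562] F [-0.62 -0.26 -0.38] M [-0.01 -0.    0.02] w 0.0485
open 26.8 [0.567  0.2    0.2561] F [-0.11 -0.94 -0.  ] M [ 0.02  0.03 -0.02] w 0.0842
0.015: n=84 lateral 1.9 along-view -1.2 mm  z 0.128  width 16 xy [0.565  0.1992]
0.06: n=112 lateral 2.3 along-view -1.4 mm  z 0.182  width 14 xy [0.5644 0.1991]
0.14: n=73 lateral 1.1 along-view -0.9 mm  z 0.238  width 40 xy [0.5657 0.1994]
0.015: n=85 lateral 1.9 along-view -1.5 mm  z 0.129  width 16 xy [0.5649 0.1989]
0.06: n=112 lateral 2.3 along-view -1.5 mm  z 0.182  width 14 xy [0.5644 0.199 ]
0.14: n=84 lateral 1.1 along-view -1.4 mm  z 0.237  width 40 xy [0.5657 0.1988]
```

It stands still with the gripper fully open. I retreat straight up and then check.

Run:
```python
from tilt import *
bot.servo_line([.567,.2,.29],speed=.04)
bot.servo_line([.567,.2,.36],speed=.1)
bot.servo_line([.45,.08,.38],speed=.2);st("up")
xy=np.array([.566,.2]);bot.pause(.5)
for i in range(2):
    im=bot.get_image("side");fitmeter(im,.0905,xy);bot.pause(1)
t=bot.get_image("top");p=cloud(t).reshape(-1,3);p=p[(np.hypot(*(p[:,:2]-xy).T)<.04)&(p[:,2]>.27)&(p[:,2]<.31)]
print("head top",len(p),cv2.minAreaRect((p[:,:2]*1000).astype(np.float32)) if len(p)>5 else None)
cv2.imwrite("pics/end.png",im["color"])
st("end")
```

```text
up 30.74 [0.4504 0.0804 0.3794] F [ 0.45  0.71 -0.06] M [ 0.   -0.01  0.  ] w 0.0837
0.015: n=84 lateral 0.9 along-view -1.6 mm  z 0.128  width 16 xy [0.5648 0.1986]
0.06: n=113 lateral 1.3 along-view -1.0 mm  z 0.181  width 14 xy [0.5645 0.1992]
0.14: n=79 lateral 0.1 along-view -1.2 mm  z 0.238  width 40 xy [0.5657 0.1988]
0.015: n=86 lateral 0.9 along-view -0.9 mm  z 0.129  width 16 xy [0.565  0.1993]
0.06: n=110 lateral 1.3 along-view -1.0 mm  z 0.182  width 14 xy [0.5645 0.1993]
0.14: n=75 lateral 0.1 along-view -1.7 mm  z 0.238  width 40 xy [0.5656 0.1983]
head top 74 ((578.5840454101562, 197.19557189941406), (37.58729934692383, 14.804794311523438), 79.12527465820312)
end 33.39 [0.45 0.08 0.38] F [ 0.24 -0.86 -0.4 ] M [-0.01  0.04  0.01] w 0.0837
```

View pics/end.png

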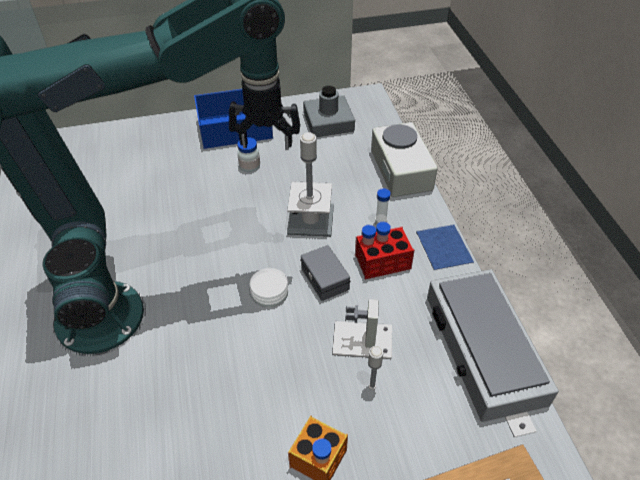

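The meter stands upright in the ring (head (308,147), foot (310,198)), the gripper is clear, and the other things are where they were.

```bash
python3 -c "
from station import bot
bot.hand_in()"
```

```text
the job is handed in; nothing more can be done
```

The meter is standing upright inside the ring mark on the stand's platform, released and still, and I have handed the job in. `hand_in()` reports no verdict, so what follows are my own checks.

**What I did:** I gripped the larger meter by its head and pulled it straight forward out of the clip. I felt for the platform and found it at about 0.090 m. The meter went down with about 10 N of contact. I eased that off to nearly no load and opened the fingers in 0.3 mm steps.

**Last checks:**
- **Position:** the foot's centre measured about 3 mm from the platform's centre; the limit is 20 mm.
- **Tilt:** less than about 1°. The measurement is noisy at about ±1 mm.
- **Stillness:** four side-camera measurements from opening the gripper until about 6 s later agreed to within 1 mm.
- **Robot and bench:** the gripper is well clear. By eye the other things have not moved; I did not re-measure them.
- **Time:** 33 s of the 58 s allowed.

**Checks that disagreed or failed:**
- The final top-view check was no use, because the arm hid half of the head.
- The meter shifted about 1 mm as the fingers let go.
- My first grasp orientation had the wrong tool axis. It was rejected before anything moved.

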